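Set out the glaze test bench

ROBOT

A 6-joint arm with a two-finger parallel gripper is mounted at the origin on a cart in front of the work surface, level with it; the furniture and walls round the work are solid. World frame = base frame: x ahead of the robot, y to its left, z up, the work surface at z = 0. Lengths are in m, angles in rad, forces in N, time in s.
With the tool pointing down it reaches from about 0.375 to 0.925 m from the base axis. Payload 5.7 kg.
Tool frame: the origin (TCP) lies midway between the tips of the shut fingers; the grasp point (between the pads) lies 19 mm behind it; z points along the fingers, y is the line along which they close (so a half turn about z gives the same grasp; the last joint's range is limited). The gripper opens to 88 mm and grips with 3 to 60 N. Pads are 20 mm wide; open, the fingers measure 115 mm over their backs; the gripper's body (75 mm by 178 mm) begins 61 mm behind the grasp point.
Start: joints at [1.085, 0.359, 1.51, -0, 1.272, -0.115], TCP at [0.217, 0.559, 0.223] pointing down, gripper open.
Joint ranges: [-2.97, 2.97], [-1.01, 2.36], [0.21, 2.38], [-0.96, 4.11], [0.2, 2.71], [-2.98, 2.98]. Speed limits (rad/s): [2.39, 2.39, 3.14, 3.14, 3.14, 3.14].

INTERFACE

Orientations are given as a unit quaternion [x, y, z, w].
In Python, from bench import move_ptp, servo_line, goto_joints, move_gripper, sleep, inverse_kinematics, capture, PlanningError, close_job, spot_in, silhouettes, current_clock, current_joint_pos, current_qvel, current_joint_torque, current_position, current_orientation, current_force, current_torque, current_finger_gap, current_grip_force gives the robot as it stands. Calls block until the motion is done:
- move_ptp(position, orientation): joint-space move of the TCP to a pose.
- servo_line(position, orientation=None, rate=0.15, contact_N=None): straight line of the TCP; orientation=None keeps the orientation; rate is the mean speed in m/s. With contact_N (N) it stops when the force on the tool has changed by that much, and returns True; else False.
- goto_joints(angles): joint-space move.
- move_gripper(opening): finger opening in m; the grip force is fixed at half the most; returns when the fingers have stopped.
- sleep(seconds).
- inverse_kinematics(position, orientation): joint angles nearest the present ones, or None.
- capture(name): name is "scene" or "top" or "wrist"; returns a dict with "image" (480x640x3 uint8, blue, green, red), "range_z" (480x640 float32, m along the optical axis (not along the pixel's ray), 0 where there is no reading), "intrinsics" (3x3 intrinsics, pixels), "R" (3x3) and "t" (3): a world point X has camera coordinates R X + t. Camera axes: x right, y down, z forward; pixel columns grow to the right and rows downward; lengths in m; the calibration is good to about 2 mm. A picture is of the moment at which its call begins.
A pose or a line that the arm cannot do raises PlanningError and nothing moves.
- close_job(): hands the job in; it is judged then, once.
Trained networks look in the newest picture that a camera, given by its name, has taken for a name from the list of things; names that differ only in an ending like _2 or _b are one class to them, and where a whole thing is asked for, a point or a joint stands for the part that bears it (a point fixed in the world has none). Each returns a list of dicts, best first, with "conf" (0 to 1); they miss things now and then, are a little off and sometimes report something else, mostly with a low value. They report only what shows in the picture. A call takes as long as a camera call. They do not tell look-alikes from the thing itself.
- spot_in(camera, query): "xy" ([column, row] in pixels, amid what is visible of it).
- silhouettes(camera, query): "region" (480x640 bool, what is visible of it) and "xy" ([column, row] in pixels, amid what is visible of it).
Readings, each from a call of its own:
- current_clock(): time.
- current_joint_pos(): joint angles.
- current_qvel(): joint speeds.
- current_joint_torque(): joint torques, N m.
- current_position(): TCP position.
- current_orientation(): TCP orientation.
- current_force(): force on the tool from outside, world axes, zero at the start.
- current_torque(): the same for the moment, N m.
- current_finger_gap(): finger opening in m.
- current_grip_force(): force on a finger pad.
Only numpy, scipy, OpenCV 4.12 (cv2) and the standard library are available. Lean on these libraries where they do the work, as an engineer would, in place of code of your own. Each camera call takes 0.05 s, during which the arm holds its last target. There are 200 camera calls.

TASK

Set out the glaze test: stand each glaze jar upright in the middle of the coaster that has the colour of its lid, and draw the bottom terracotta strip out of the magazine's front slot and lay it flat inside the outline on the white setter board, lengthwise with it. Leave the strips above in the magazine, so that they sink down by themselves; let go of everything at the end.

Things in the scene. Friction and masses are not known exactly. Their poses are not given: they have to be found in the camera images.
- jar_white: loose closed glaze jar: orange-brown jar with a white lid, 58 mm across, 80 mm high to the top of the lid (grip the body below 62 mm height). Origin at the centre of its underside, z up; standing on the table at the start.
- jar_red: loose closed glaze jar: cream jar with a red lid, 52 mm across, 66 mm high to the top of the lid (grip the body below 49 mm height). Origin at the centre of its underside, z up; standing on the table at the start.
- jar_blue: loose closed glaze jar: teal-green jar with a dark blue lid, 66 mm across, 94 mm high to the top of the lid (grip the body below 74 mm height). Origin at the centre of its underside, z up; standing on the table at the start.
- coaster_white: round flat white rubber coaster, 82 mm across, 5 mm thick, fixed to the table, a thin ring drawn on it. Place for the jar whose lid has this colour. Origin at the centre of its underside, on the table; jars stand on its top at z = 5 mm.
- coaster_red: round flat red rubber coaster, 82 mm across, 5 mm thick, fixed to the table, a thin ring drawn on it. Place for the jar whose lid has this colour. Origin at the centre of its underside, on the table; jars stand on its top at z = 5 mm.
- coaster_blue: round flat dark blue rubber coaster, 82 mm across, 5 mm thick, fixed to the table, a thin ring drawn on it. Place for the jar whose lid has this colour. Origin at the centre of its underside, on the table; jars stand on its top at z = 5 mm.
- setter: white ceramic setter board, 136 x 66 x 8 mm, fixed to the table, with a dark rectangular outline 116 x 46 mm on it for one test strip. Origin at the centre of its underside, x along its length, z up; its top is 8 mm above the origin.
- magazine: fixed blue and aluminium gravity magazine with three terracotta strips stacked flat. Origin: centre of its underside, z up; the delivery slot faces its own -x. Floor top at z 6 mm; walls 53 mm high, 122 mm long (x -61 to 61), 54 mm wide; slot 15 mm high over the floor. A 26 mm wide floor tongue runs out to x = -106 mm under the lowest strip. Stack has 2 mm play all round.
- strip_low: bottom strip, terracotta, 110 x 40 x 12 mm, 90 g, loose. Lies on the magazine's floor and pokes 40 mm out of the slot (origin at x = -46 mm in the magazine's frame, same yaw): grip it across its width in front of the wall, draw it straight along the magazine's -x by at least 73 mm, then lift. Origin at the centre of its underside, x along its length, z up.
- strip_top: top strip of the stack, like the bottom one, loose, lying in the magazine with one more such strip (not listed) between it and the bottom one. Origin at the centre of its underside, 30 mm above the magazine's origin at the start; it sinks by 12 mm when the bottom strip is drawn. Same axes.
Things that resemble listed ones, but are neither listed nor needed, are in the scene too. There is more than one size of the jar_red; the job needs the largest.

How it is judged:
By the outcome, as a careful person would: the job done as asked, in the order asked, and still so for the second after the job is handed in, with the robot touching nothing.
It also fails if it takes over 112 s, if anything falls off the work surface, if the arm or the gripper's body presses on something with over 40 N, if the wrist force passes 120 N, or if a joint passes its speed limit or range.

## Working session

There is one attempt and no reset: what is moved stays moved. The work goes in short steps, each a Python script; the robot and the scene stay as the last script left them, time stands still between calls to the robot, and variables do not carry over. Pictures are saved under pics/ and viewed, at most 14 in all, crops included, and the job is handed in when it is done.

```bash
mkdir -p pics; ls
python3 - <<'E'
from bench import *
import cv2,numpy as np
for n in ("scene","top"):
    c=capture(n); cv2.imwrite(f"pics/{n}1.png",c["image"]); np.savez(f"{n}1.npz",**c)
    print(n,c["intrinsics"].tolist(),c["R"].round(3).tolist(),c["t"].round(3).tolist())
    for q in ["jar_white","jar_red","jar_blue","coaster_white","coaster_red","coaster_blue","setter","magazine","strip_low","strip_top"]:
        print(q,[(d["xy"],round(d["conf"],2)) for d in spot_in(n,q)])
E
```

```text
pics
scene [[532.8215974111715, 0.0, 316.78459049879206], [0.0, 532.8215974111715, 254.36032702748443], [0.0, 0.0, 1.0]] [[0.822, -0.569, -0.018], [-0.364, -0.502, -0.785], [0.437, 0.652, -0.62]] [-0.405, 0.2, 0.937]
jar_white [([317.3, 275.9], 0.83)]
jar_red [([232.2, 222.0], 0.76), ([373.7, 248.4], 0.63), ([280.9, 210.7], 0.57)]
jar_blue [([330.3, 217.8], 0.96)]
coaster_white [([415.9, 306.4], 0.68)]
coaster_red [([289.0, 255.3], 0.77)]
coaster_blue [([364.9, 328.9], 0.67), ([276.0, 178.7], 0.46)]
setter [([457.9, 343.1], 0.82)]
magazine [([281.5, 185.6], 0.57)]
strip_low [([251.0, 197.0], 0.48)]
strip_top [([276.2, 176.8], 0.64), ([278.9, 185.1], 0.17)]
top [[461.4152470694046, 0.0, 328.17345927962293], [0.0, 461.4152470694046, 242.6985074092297], [0.0, 0.0, 1.0]] [[0.022, -1.0, -0.001], [-0.992, -0.022, -0.121], [0.121, 0.004, -0.993]] [-0.051, 0.506, 0.857]
jar_white [([344.4, 278.0], 0.87)]
jar_red [([191.7, 287.4], 0.81), ([275.2, 207.3], 0.71), ([343.7, 197.5], 0.57), ([210.1, 235.1], 0.56)]
jar_blue [([273.5, 205.8], 0.97)]
coaster_white [([416.8, 210.7], 0.82)]
coaster_red [([276.6, 264.6], 0.92)]
coaster_blue [([414.9, 278.0], 0.91), ([156.5, 240.2], 0.18)]
setter [([480.1, 216.7], 0.73)]
magazine [([166.8, 203.2], 0.66)]
strip_low [([157.3, 240.9], 0.86)]
strip_top [([156.3, 201.8], 0.89), ([415.6, 279.2], 0.38)]
```

View pics/scene1.png

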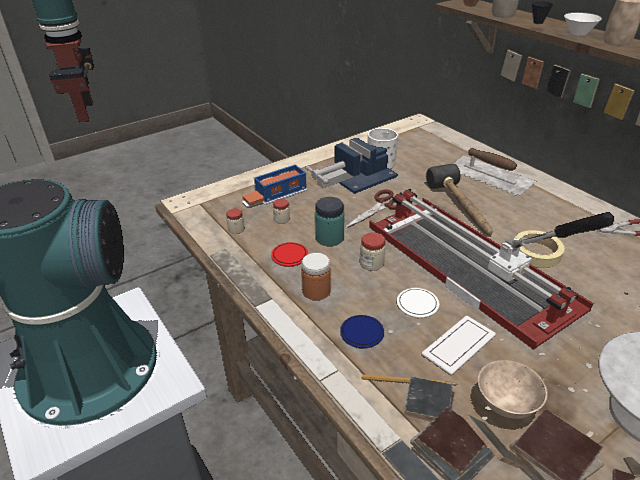

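View pics/top1.png

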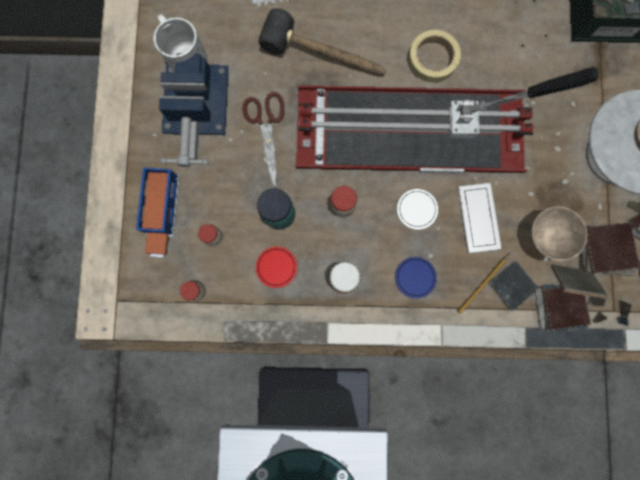

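The scene has three jars with a red lid that could be taken for jar_red, at top px (192,289), (209,234) and (343,198). The last looks the largest. The blue vise at (195,100) could be taken for the magazine (157,205). Next I measure positions and heights and make a close crop of the choice.

```bash
cat > h.py <<'E'
from bench import *
import cv2,numpy as np
def cloud(c):
    K=c["intrinsics"];z=c["range_z"].astype(float);v,u=np.mgrid[:480,:640]
    P=np.stack([(u-K[0,2])/K[0,0]*z,(v-K[1,2])/K[1,1]*z,z],-1)
    W=(P-c["t"])@c["R"]; W[z==0]=np.nan
    return W
def fit_circle(p):
    A=np.c_[2*p,np.ones(len(p))];s=np.linalg.lstsq(A,(p**2).sum(1),rcond=None)[0]
    return s[:2],np.sqrt(s[2]+s[:2]@s[:2])
def quat(yaw):  # tool down, tool y at angle (yaw+90deg)
    from scipy.spatial.transform import Rotation as R
    return (R.from_euler("z",yaw)*R.from_euler("x",np.pi)).as_quat()
E
python3 - <<'E'
from h import *
c=capture("top");W=cloud(c)
for q in ["jar_white","jar_red","jar_blue","coaster_white","coaster_red","coaster_blue","setter","magazine","strip_low","strip_top"]:
    for d in silhouettes("top",q):
        if d["conf"]<.3: continue
        P=W[d["region"]];P=P[~np.isnan(P[:,2])]
        zt=np.percentile(P[:,2],97)
        T=P[abs(P[:,2]-zt)<.004,:2].astype(np.float32)
        ctr,r=cv2.minEnclosingCircle(T); rect=cv2.minAreaRect(T*1000)
        print(q,round(d["conf"],2),np.round(d["xy"]),"z",zt.round(4),"mean",T.mean(0).round(4),"circ",np.round(ctr,4),round(r,4),"rect",np.round(rect[0],1),np.round(rect[1],1),round(rect[2],1))
print("tool q",current_orientation(),current_position(),quat(0))
# heightmap
img=np.clip(W[...,2]*1000,0,200)
hm=cv2.applyColorMap((np.nan_to_num(img)*1.27).astype(np.uint8),cv2.COLORMAP_JET)
# max heights in regions
for n,(x0,x1,y0,y1) in {"cutter":(.55,.78,-.42,.03),"vise":(.6,.85,.2,.36)}.items():
    m=(W[...,0]>x0)&(W[...,0]<x1)&(W[...,1]>y0)&(W[...,1]<y1);print(n,np.nanpercentile(W[m][:,2],[50,90,99,100]).round(3))
a=cv2.resize(c["image"][160:310,130:330],(800,600)); 
b=cv2.resize(hm,(400,300));e=cv2.resize(c["image"][165:315,150:350],(400,300),interpolation=3)
s=capture("scene")["image"][180:280,200:400]
cv2.imwrite("pics/c2.png",np.vstack([np.hstack([b,e]),cv2.resize(s,(800,300))[:300]]))
E
```

```text
jar_white 0.87 [344. 274.] z 0.0813 mean [ 0.4411 -0.0718] circ [ 0.4415 -0.0719] 0.0267 rect [441.6 -72. ] [50.4 50.5] 1.2
jar_red 0.95 [190. 288.] z 0.05 mean [0.4098 0.2162] circ [0.41   0.2161] 0.0181 rect [410.4 215.9] [32.9 33.5] 86.0
jar_red 0.92 [212. 236.] z 0.05 mean [0.5192 0.1882] circ [0.5194 0.1879] 0.0177 rect [518.6 187.7] [31.  34.1] 0.5
jar_red 0.67 [344. 199.] z 0.0672 mean [ 0.5887 -0.068 ] circ [ 0.5888 -0.0683] 0.0246 rect [589.  -67.9] [48.2 45. ] 0.2
jar_blue 0.81 [277. 206.] z 0.0947 mean [0.5683 0.0596] circ [0.5674 0.06  ] 0.0308 rect [568.7  59.6] [58.2 59. ] 46.2
coaster_white 0.56 [417. 210.] z 0.0071 mean [ 0.5835 -0.216 ] circ [ 0.5828 -0.2161] 0.0411 rect [ 582.2 -215.8] [79.9 78.4] 35.0
coaster_red 0.86 [278. 266.] z 0.0069 mean [0.4606 0.0612] circ [0.4607 0.0606] 0.0403 rect [461.3  60.8] [77.  77.1] 1.4
coaster_red 0.64 [156. 241.] z 0.0193 mean [0.5013 0.2964] circ [0.5011 0.2965] 0.0273 rect [501.3 296.4] [39.4 40.5] 86.3
coaster_blue 0.85 [416. 279.] z 0.0068 mean [ 0.4465 -0.2138] circ [ 0.4465 -0.2133] 0.0409 rect [ 446.6 -213.9] [79.9 78.7] 72.2
coaster_blue 0.37 [415. 210.] z 0.0071 mean [ 0.5838 -0.2161] circ [ 0.5828 -0.2161] 0.0411 rect [ 583.5 -216.1] [78.3 80.3] 34.9
setter 0.78 [481. 216.] z 0.0097 mean [ 0.567 -0.34 ] circ [ 0.5679 -0.3391] 0.0722 rect [ 568.3 -339.7] [134.8  65.5] 8.6
magazine 0.67 [167. 203.] z 0.0534 mean [0.5766 0.2945] circ [0.5809 0.2931] 0.065 rect [580.8 294. ] [ 55.2 120.1] 88.0
strip_low 0.72 [157. 241.] z 0.0193 mean [0.5015 0.2965] circ [0.5017 0.2966] 0.027 rect [501.3 296.5] [40.  40.3] 87.8
strip_top 0.68 [156. 202.] z 0.044 mean [0.5805 0.2946] circ [0.5815 0.2941] 0.0568 rect [581.9 294.4] [ 37.4 108.7] 87.6
tool q [ 1.84356032e-01  9.82859527e-01 -5.87517798e-05 -2.47504479e-05] [0.21740643 0.55920166 0.22260511] [1.000000e+00 0.000000e+00 0.000000e+00 6.123234e-17]
cutter [0.018 0.075 0.239 0.262]
vise [0.01  0.092 0.096 0.099]
```

View pics/c2.png

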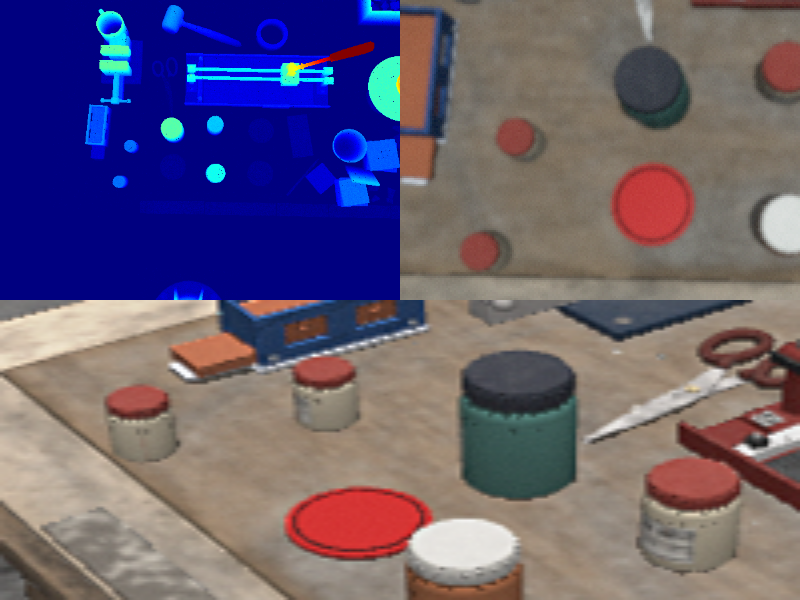

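jar_red is the jar at top px (344,199). It is 67 mm high and about 49 mm across at the lid, and the other two are only 50 mm high. I move the white jar first.

```bash
cat >> h.py <<'E'
def jar(src,dst,gz,yaw1,yaw2,zt=0.19):
    q1,q2=quat(yaw1),quat(yaw2); g=gz-.019
    move_gripper(.088)
    move_ptp([*src,zt],q1)
    servo_line([*src,g],rate=.2)
    move_gripper(0.0); print("gap",current_finger_gap(),current_grip_force(),current_clock())
    servo_line([*src,zt],rate=.25)
    move_ptp([*dst,zt],q2)
    servo_line([*dst,g+.02],rate=.2)
    hit=servo_line([*dst,g+.003],rate=.04,contact_N=6); print("hit",hit,current_position(),current_finger_gap())
    move_gripper(.088)
    servo_line([*dst,zt],rate=.25); print("t",current_clock())
E
python3 - <<'E'
from h import *
H=np.pi/2
for p,y in [((.4413,-.0719),H),((.583,-.216),H),((.589,-.068),H),((.4607,.0608),np.pi),((.568,.06),H),((.4465,-.2138),H),((.5,.2965),np.pi),((.568,-.3395),np.pi+.15)]:
    for yy in (y,y-np.pi):
        j=inverse_kinematics([*p,.19],quat(yy)); print(p,round(yy,2),None if j is None else np.round(j,2))
jar((.4413,-.0719),(.583,-.216),.042,H,H)
E
```

```text
(0.4413, -0.0719) 1.57 [-0.32  0.18  1.87  0.    1.1  -0.32]
(0.4413, -0.0719) -1.57 [-0.32  0.18  1.87 -0.    1.1   2.83]
(0.583, -0.216) 1.57 [-0.47  0.42  1.5   0.    1.22 -0.47]
(0.583, -0.216) -1.57 [-0.47  0.42  1.5  -0.    1.22  2.68]
(0.589, -0.068) 1.57 [-0.23  0.38  1.57  0.    1.2  -0.23]
(0.589, -0.068) -1.57 [-0.23  0.38  1.57 -0.    1.2   2.91]
(0.4607, 0.0608) 3.14 [-0.02  0.2   1.83  0.    1.11 -1.59]
(0.4607, 0.0608) 0.0 [-0.02  0.2   1.83 -0.    1.11  1.55]
(0.568, 0.06) 1.57 [-0.02  0.35  1.61 -0.    1.18 -0.02]
(0.568, 0.06) -1.57 None
(0.4465, -0.2138) 1.57 [-0.59  0.24  1.77  0.    1.12 -0.59]
(0.4465, -0.2138) -1.57 [-0.59  0.24  1.77 -0.    1.12  2.56]
(0.5, 0.2965) 3.14 [ 0.42  0.36  1.59  0.    1.19 -1.15]
(0.5, 0.2965) 0.0 [ 0.42  0.36  1.59 -0.    1.19  1.99]
(0.568, -0.3395) 3.29 [-0.64  0.47  1.41  0.    1.26 -2.36]
(0.568, -0.3395) 0.15 [-0.64  0.47  1.41 -0.    1.26  0.78]
gap 0.05639117734736974 30.02135793794878 5.875
hit True [ 0.58367532 -0.2164319   0.0279615 ] 0.0563741991600586
t 10.2917
```

Run:
```python
from h import *
H=np.pi/2
jar((.589,-.068),(.4607,.0608),.036,H,np.pi)
jar((.568,.06),(.4465,-.2138),.052,H,H)
move_ptp([.5,.24,.25],quat(np.pi))
c=capture("top");W=cloud(c);cv2.imwrite("pics/top3.png",c["image"])
for q in ["jar_white","jar_red","jar_blue","coaster_white","coaster_red","coaster_blue"]:
    for d in silhouettes("top",q):
        P=W[d["region"]];P=P[~np.isnan(P[:,2])];zt=np.percentile(P[:,2],97)
        T=P[abs(P[:,2]-zt)<.004,:2].astype(np.float32);ctr,r=cv2.minEnclosingCircle(T)
        print(q,round(d["conf"],2),zt.round(4),np.round(ctr,4),round(r,4))
print(current_clock())
```

```text
gap 0.05067821307149601 30.00251945575144 12.8333
hit True [0.46134246 0.06082565 0.0216735 ] 0.050953690485252286
t 17.8083
gap 0.06448944073356275 30.018463193337084 20.85
hit True [ 0.4473006  -0.21433611  0.03822137] 0.06424603885133588
t 25.35
jar_white 0.58 0.086 [ 0.5862 -0.2158] 0.0273
jar_white 0.38 0.0096 [ 0.5684 -0.3389] 0.0726
jar_red 0.95 0.0499 [0.4104 0.2166] 0.0183
jar_red 0.62 0.0501 [0.5194 0.1892] 0.0182
jar_red 0.55 0.0721 [0.4635 0.06  ] 0.0246
jar_blue 0.96 0.0999 [ 0.4496 -0.2135] 0.0307
jar_blue 0.21 0.0077 [ 0.4463 -0.2129] 0.0408
jar_blue 0.2 0.0721 [0.4635 0.06  ] 0.0246
coaster_white 0.93 0.0072 [ 0.5827 -0.2156] 0.0403
coaster_red 0.66 0.0069 [0.4609 0.0612] 0.0409
coaster_blue 0.82 0.0084 [ 0.4434 -0.2087] 0.0402
27.3833
```

View pics/top3.png

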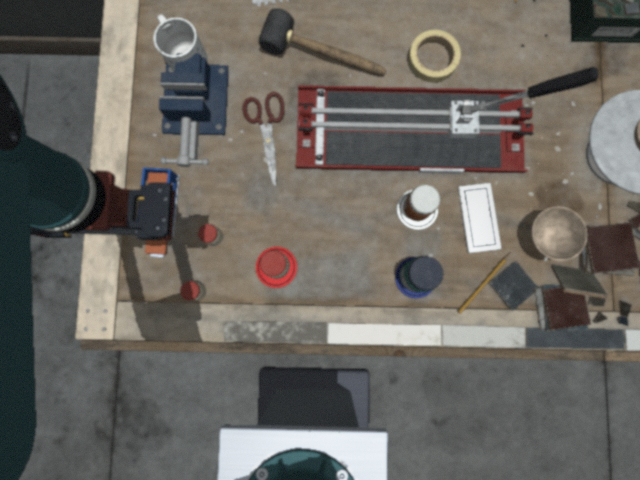

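All three jars stand on their coasters, with lid readings about 3 mm off in x. Now I look closer with the wrist camera at the magazine, then at the coasters and the setter.

```bash
cat > look.py <<'E'
from h import *
def look(tag,qs):
    c=capture("wrist");W=cloud(c);cv2.imwrite(f"pics/{tag}.png",c["image"]);np.savez(tag+".npz",**c)
    print(tag,"cam",(-c["R"].T@c["t"]).round(3))
    for q in qs:
        for d in silhouettes("wrist",q)[:2]:
            if d["conf"]<.3: continue
            P=W[d["region"]];P=P[~np.isnan(P[:,2])]
            if len(P)<50: continue
            zt=np.percentile(P[:,2],97)
            T=P[abs(P[:,2]-zt)<.004,:2].astype(np.float32)
            if len(T)<20: continue
            ctr,r=cv2.minEnclosingCircle(T);rect=cv2.minAreaRect(T*1000)
            print(q,round(d["conf"],2),np.round(d["xy"]),"z",zt.round(4),"circ",np.round(ctr,4),round(r,4),"rect",*[np.round(a,1) for a in rect])
E
python3 - <<'E'
from look import *
move_ptp([.50,.2965,.25],quat(np.pi)); look("w1",["strip_low","strip_top","magazine"])
move_ptp([.53,-.26,.30],quat(np.pi)); look("w2",["setter","jar_white","jar_blue","coaster_white","coaster_blue"])
print(current_clock())
i=lambda n:cv2.resize(cv2.imread(n),(400,300))
cv2.imwrite("pics/w12.png",np.hstack([i("pics/w1.png"),i("pics/w2.png")]))
E
```

```text
w1 cam [0.431 0.297 0.413]
strip_low 0.89 [322. 210.] z 0.0203 circ [0.4982 0.2978] 0.0268 rect [498.4 297.8] [39.7 41.1] 87.6
strip_top 0.61 [317. 283.] z 0.0442 circ [0.5792 0.2944] 0.0572 rect [578.9 294.6] [ 40.  109.3] 87.7
magazine 0.97 [300. 279.] z 0.0549 circ [0.5787 0.2946] 0.0659 rect [578.9 294.6] [ 54.2 122.5] 87.8
w2 cam [ 0.461 -0.26   0.463]
setter 0.87 [256. 225.] z 0.0104 circ [ 0.5645 -0.3406] 0.0734 rect [ 565.1 -339.9] [135.   65.7] 7.9
jar_white 0.75 [362. 255.] z 0.0871 circ [ 0.5826 -0.2158] 0.0279 rect [ 582.  -216.2] [53.9 53.7] 2.4
jar_blue 0.69 [367. 123.] z 0.1013 circ [ 0.4464 -0.2146] 0.031 rect [ 446.7 -214.3] [60.1 59.8] 62.3
coaster_white 0.95 [350. 221.] z 0.0077 circ [ 0.5797 -0.2166] 0.0409 rect [ 570. -220.] [60.1 80.3] 18.2
30.2417
```

View pics/w12.png

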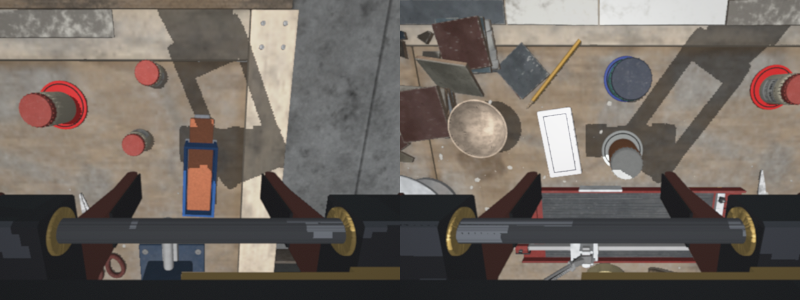

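The wrist view confirms the jars are about 3 mm too far in +x. I shift each back, then draw the strip.

Run:
```python
from h import *
H=np.pi/2
def shift(p,g,yaw,dx,zt=.15):
    a=[*p];b=[p[0]+dx,p[1]]
    move_ptp([*a,zt],quat(yaw)); servo_line([*a,g],rate=.2); move_gripper(0)
    servo_line([*a,g+.004],rate=.05); servo_line([*b,g+.004],rate=.02)
    servo_line([*b,g-.003],rate=.03,contact_N=6); move_gripper(.088)
    servo_line([*b,zt],rate=.25); print(current_clock())
shift((.5837,-.2164),.028,H,-.003)
shift((.4473,-.2143),.038,H,-.003,.17)
shift((.4613,.0608),.022,np.pi,-.003)
# strip
th=-.040; d=np.array([np.cos(th),np.sin(th)]); m=np.array([.579,.2945]); q=quat(np.pi+th)
g=m-.085*d
move_gripper(.07)
move_ptp([*g,.15],q); servo_line([*g,.010],rate=.15)
move_gripper(0); print("gap",current_finger_gap(),current_grip_force())
e=g-.082*d
servo_line([*e,.010],rate=.08); print("gap",current_finger_gap(),current_force())
servo_line([*e,.20],rate=.2); print("gap",current_finger_gap(),current_clock())
c=capture("wrist");np.savez("w3.npz",**c);t=capture("top")["image"][150:330,90:330]
cv2.imwrite("pics/w3.png",np.hstack([cv2.resize(c["image"],(400,300)),cv2.resize(t,(400,300))]))
```

```text
35.1833
39.1083
43.8333
gap 0.039952373161580346 30.00134915113449
gap 0.03979083524337217 [-1.45175267 -0.49920419  2.23783219]
gap 0.039872639386606686 49.2167
```

View pics/w3.png

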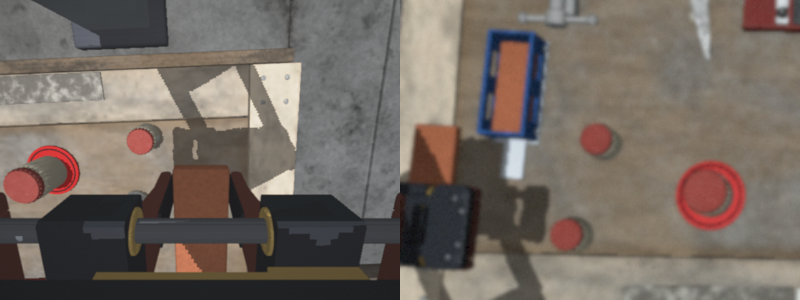

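The strip is in hand and level-looking (wrist px about (200,180) in the half-size view), and the magazine's tongue is empty. I check its offset and tilt in the hand, then lay it.

Run:
```python
from h import *
c=dict(np.load("w3.npz"));W=cloud(c);p=current_position();th=-.040
d=np.array([np.cos(th),np.sin(th)]);n=np.array([-d[1],d[0]])
P=W.reshape(-1,3);P=P[np.abs(P[:,2]-p[2])<.03]
L=np.c_[(P[:,:2]-p[:2])@d,(P[:,:2]-p[:2])@n,P[:,2]-p[2]]
L=L[(abs(L[:,1])<.019)&(L[:,0]<0)&(L[:,0]>-.05)]
T=L[L[:,2]>.0]
print(len(T),T[:,0].min(),np.percentile(T[:,0],2),np.percentile(T[:,2],[5,50,95]),np.polyfit(T[:,0],T[:,2],1))
```

```text
3503 -0.016535929257796077 -0.016140370538735738 [0.00297911 0.00864501 0.00973257] [0.18382708 0.00980751]
```

Run:
```python
from look import *
a=np.radians(8.1);d=np.array([np.cos(a),np.sin(a)]);s=np.array([.5657,-.3399]);g=s-.039*d;q=quat(np.pi+a)
p=current_position()
move_ptp([*g,.20],q); servo_line([*g,.03],rate=.15)
print(servo_line([*g,.010],rate=.03,contact_N=4),current_position(),current_finger_gap())
move_gripper(.06); servo_line([*g,.2],rate=.2)
move_ptp([.50,-.30,.27],quat(np.pi)); print(current_clock())
look("w4",["setter","strip_low","jar_white","coaster_white","jar_blue","coaster_blue"])
cv2.imwrite("pics/w4c.png",cv2.resize(cv2.imread("pics/w4.png")[100:400,160:560],(800,600)))
```

```text
True [ 0.52685688 -0.34523878  0.01212683] 0.03971838876570497
55.5833
w4 cam [ 0.43  -0.3    0.433]
setter 0.96 [303. 245.] z 0.0103 circ [ 0.5642 -0.3392] 0.0728 rect [ 564.7 -340.1] [135.5  65.7] 8.2
strip_low 0.77 [287. 263.] z 0.0222 circ [ 0.5646 -0.3391] 0.057 rect [ 564.8 -339.8] [109.7  40. ] 8.2
jar_white 0.74 [306. 245.] z 0.0103 circ [ 0.5644 -0.3402] 0.0729 rect [ 564.8 -340.1] [135.4  65.7] 8.0
jar_white 0.59 [389. 274.] z 0.0867 circ [ 0.5783 -0.2176] 0.0272 rect [ 571.7 -219. ] [36.9 54.1] 11.7
coaster_white 0.78 [377. 254.] z 0.0075 circ [ 0.5793 -0.2167] 0.0405 rect [ 570.1 -222.3] [58.9 79.8] 28.0
jar_blue 0.82 [412. 155.] z 0.1011 circ [ 0.4438 -0.2146] 0.031 rect [ 444.6 -214.7] [60.6 59. ] 38.6
```

View pics/w4c.png

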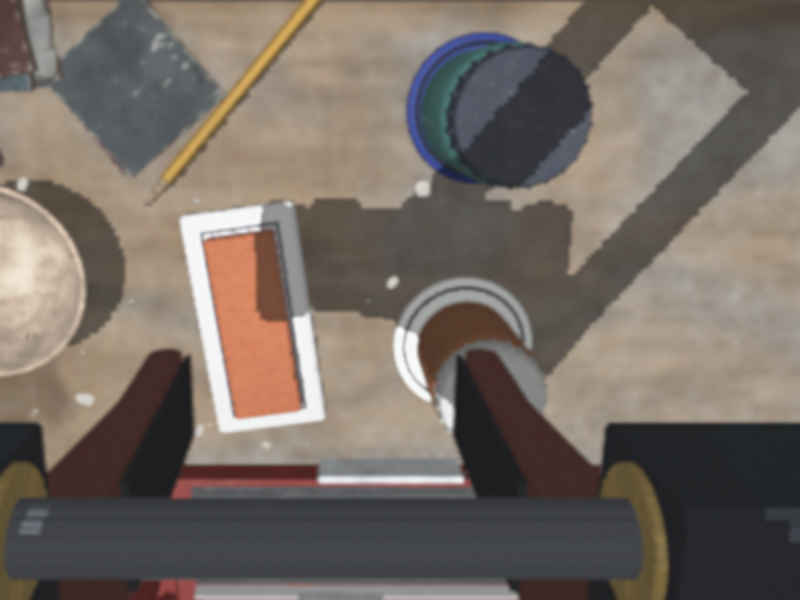

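The strip lies centred inside the outline (crop px about (255,325)), and the white and blue jars stand on their coasters. One last check from the top camera, then I hand in.

Run:
```python
from h import *
move_gripper(.088)
move_ptp([.45,0.20,.30],quat(np.pi))
move_ptp([.217,.559,.223],current_orientation())
c=capture("top");W=cloud(c)
for q in ["strip_top","jar_white","jar_red","jar_blue","coaster_red","coaster_white"]:
    for d in silhouettes("top",q)[:3]:
        P=W[d["region"]];P=P[~np.isnan(P[:,2])];zt=np.percentile(P[:,2],97)
        T=P[abs(P[:,2]-zt)<.004,:2].astype(np.float32);print(q,round(d["conf"],2),zt.round(4),np.round(cv2.minEnclosingCircle(T)[0],4))
sleep(.5);print(current_clock(),current_finger_gap(),current_force())
```

```text
strip_top 0.84 0.0315 [0.5807 0.2971]
jar_white 0.82 0.0861 [ 0.583  -0.2159]
jar_white 0.58 0.0189 [0.4525 0.0441]
jar_red 0.93 0.0721 [0.4611 0.0594]
jar_red 0.68 0.0501 [0.4108 0.2161]
jar_red 0.65 0.0496 [0.5192 0.1879]
jar_blue 0.92 0.0998 [ 0.4474 -0.214 ]
coaster_red 0.72 0.0069 [0.461 0.061]
coaster_white 0.64 0.0077 [ 0.5817 -0.2161]
60.8333 0.08800413253794027 [-0.92573299 -0.7217707   0.40253724]
```

```bash
python3 -c "
from bench import *
print(close_job())"
```

```text
the job is handed in; nothing more can be done
None
```

The job is handed in at about 61 s on the robot's clock: the three jars stand within about 2 mm of their coasters' centres, the strip lies centred in the setter outline, and the strips above sank 12 mm in the magazine.

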